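# Re-pair a laundry room's control terminal: seat the service key, hold the recessed reset

## Robot

A 6-joint arm with a two-finger parallel gripper is mounted at the origin on the work surface. World frame = base frame: x ahead of the robot, y to its left, z up, the work surface at z = 0. Lengths are in m, angles in rad, forces in N, time in s.
With the tool pointing down it reaches from about 0.35 to 0.8 m from the base axis. Payload 7.3 kg.
Tool frame: the origin (TCP) lies between the finger pads; the fingertips stand 25 mm ahead of it and the grasp point (between the pads) lies 6 mm ahead of it (r.tip_extent is the distance from the TCP to the fingertips, in m); z points along the fingers, y is the direction in which the jaws open and shut (so a half turn about z gives the same grasp; the last joint's range is limited). The gripper opens to 85 mm and grips with 20 to 120 N. Pads are 22 mm wide; open, the fingers measure 114 mm over their backs; the gripper's body (76 mm by 85 mm) begins 54 mm behind the grasp point. The pads swing forward as they close: fully open they stand 13 mm farther back than shut.
Start: joints at [-1.483, 0.342, 1.524, -0, 1.275, -0.146], TCP at [0.122, -0.511, 0.256] pointing down, gripper open.
Joint ranges: [-2.53, 2.53], [-0.77, 2.02], [0.04, 2.7], [-1, 4.14], [0.28, 2.66], [-3.11, 3.11]. Speed limits (rad/s): [2.57, 2.57, 3.14, 3.14, 3.14, 3.14].

## Interface

Orientations are given as a unit quaternion [x, y, z, w].
In Python, from workcell import r, command_gripper, optics gives the robot as it stands. The module is installed in compiled form; this text tells all that it offers. Calls block until the motion is done:
- r.reach(position, orientation): joint-space move of the TCP to a pose.
- r.move_straight(position, orientation=None, speed=0.15, max_force=None): straight line of the TCP; orientation=None keeps the orientation; speed is the mean speed in m/s. With max_force (N) it stops when the force on the tool has changed by that much, and returns True; else False.
- r.movej(angles): joint-space move.
- command_gripper(opening, force=None): finger opening in m; force is the grip in N (None keeps the last); returns when the fingers have stopped.
- r.hold(seconds).
- r.solve_ik(position, orientation): joint angles nearest the present ones, or None.
- r.read_state(): the state.
- optics.get_image(name): name is "side" or "top"; returns (picture, depth): 420x560x3 uint8, red, green, blue; 420x560 float32, m along the optical axis (not along the pixel's ray), 0 where there is no reading.
- optics.camera_model(name): a dict with "K" (3x3 intrinsics, pixels), "R" (3x3) and "t" (3): a world point X has camera coordinates R X + t. Camera axes: x right, y down, z forward; pixel columns grow to the right and rows downward; lengths in m; the calibration is good to about 2 mm. A picture is of the moment at which its call begins. camera_model takes no time and is no camera call.
A pose or a line that the arm cannot do raises r.PlanningError and nothing moves.
- r.finish_job(): hands the job in, once; it reports no verdict.
The state is a dict: "time_s": time; "joint_positions": joint angles; "dq": joint speeds; "tau": joint torques, N m; "eef_pos": TCP position; "eef_rot": TCP orientation; "contact_force": force on the tool from outside, world axes, zero at the start; "torque": the same for the moment, N m; "grip_width": finger opening in m.
Only numpy, scipy, OpenCV 4.12 (cv2) and the standard library are available. Lean on these libraries where they do the work, as an engineer would, in place of code of your own. Each camera call takes 0.05 s, during which the arm holds its last target. There are 200 camera calls.

## Task

First lay the service key flat and lengthwise on the terminal's sloped cradle and let go of it, so that it stays there. Then take the stylus out of its holder, reach its tip straight down through the round hole in the terminal's top and hold the recessed reset button pressed well down with it. Finish while still holding the stylus on the pressed button; leave the detergent bottle, the carton and the cup where they stand.

Things in the scene. Friction and masses are not known exactly. Their poses are not given: they have to be found in the camera images.
- terminal: Fixed grey box on the counter, 160 (x) by 240 (y) by 70 mm high, origin at the centre of its underside, z up; its position and yaw vary. Its top is level. On its left half (+y) stands the sloped cradle; the right half (-y) is a white cover plate with one round hole, the reset aperture, and a flat black display behind it.
- cradle: Fixed sloped aluminium bed on a pedestal on the terminal, 74 long (x) by 44 wide (y) by 6 mm thick, no side rails. Origin: centre of its upper surface, 10 mm behind (+x), 60 mm left (+y) of the terminal's centre, 105 mm above the counter. x points up the 20 degree slope, away from the terminal's front (-x); y level; z the bed's normal. A lip 5 mm high crosses the low end (x = -39 to -35 mm).
- aperture (a point): Centre of the round hole's mouth at the terminal's top face, 70 mm above the counter, at 20 mm in front (-x) and 60 mm right (-y) of the terminal's centre; axes as the terminal. Hole diameter 18 mm through an 8 mm plate; below it a wider cavity (33 mm square) with the button.
- button_top (a point): Centre of the reset button's flat top (20 mm diameter grey disc), 22 mm straight below the hole's mouth when not pressed; goes down with the button.
- reset (a joint): Travel of the reset button, m: 0 = up, 0.008 = fully down. Spring: about 1.5 N to start it, 5.5 N fully down, then a hard stop; it comes back up when let go. It counts as pressed well down beyond 0.005.
- key: Loose service key: a grey plastic slab 60 (x) by 40 (y) by 16 mm (z) with a small steel contact patch on its top, about 60 g, lying flat on the counter left or right of the terminal. Origin at the centre of its underside, x along its length, z up. Either end may point up the slope; the same face stays up.
- stylus: Loose stylus upright in the holder, 130 mm long, about 60 g: steel shaft of 8 mm diameter for the lower 65 mm, flange of 26 mm diameter from 65 to 69 mm, round black handle of 18 mm diameter from 69 to 130 mm. Origin at the centre of its tip (lower end), z up along it. In the holder its tip is 5 mm above the counter, so the handle spans 74 to 135 mm above the counter.
- holder: Fixed grey block 60 by 60 by 70 mm high, origin at the centre of its underside, with an upright through hole of 13 mm diameter in its middle in which the stylus shaft stands; the stylus's flange rests on its top. It stands left or right of the terminal, on the other side from the key.
- detergent: Bystander: white bottle, 70 mm diameter, 200 mm high, origin at the centre of its underside. Leave alone.
- carton: Bystander: cardboard box 70 by 110 by 150 mm high, origin at the centre of its underside. Leave alone.
- scoop_cup: Bystander: small white cup, 60 mm diameter at the rim, 55 mm high, origin at the centre of its underside. Leave alone.

How it is judged:
By the outcome, as a careful person would: the job done as asked, in the order asked, and still so for the second after the job is handed in, while the arm keeps its last pose, push and grip.
It also fails if it takes over 64 s, if anything falls off the work surface, if the arm or the gripper's body presses on something with over 40 N, if the wrist force passes 120 N, or if a joint passes its speed limit or range.

## Working session

There is one attempt and no reset: what is moved stays moved. The work goes in short steps, each a Python script; the robot and the scene stay as the last script left them, time stands still between calls to the robot, and variables do not carry over. Pictures are saved under pics/ and viewed, about 8 in all and at most 12, crops included, and the job is handed in when it is done.

```bash
mkdir -p pics
python3 - <<'E'
from workcell import r, optics
import cv2,numpy as np
for n in("side","top"):
    p,d=optics.get_image(n); cv2.imwrite(f"pics/{n}0.png",p[:,:,::-1]); np.savez(f"{n}0.npz",p=p,d=d)
    m=optics.camera_model(n); print(n,m["K"].round(1).tolist(),m["R"].round(3).tolist(),(-m["R"].T@m["t"]).round(3))
s=r.read_state(); print(s["time_s"],s["eef_rot"],s["eef_pos"])
E
```

```text
side [[530.4, 0.0, 280.8], [0.0, 530.4, 208.7], [0.0, 0.0, 1.0]] [[-0.999, -0.038, -0.002], [-0.015, 0.45, -0.893], [0.035, -0.892, -0.45]] [0.517 1.06  0.65 ]
top [[456.6, 0.0, 279.5], [0.0, 456.6, 213.4], [0.0, 0.0, 1.0]] [[0.107, -0.994, 0.001], [-0.974, -0.105, -0.199], [0.198, 0.02, -0.98]] [ 0.37  -0.005  0.999]
0.1 [ 9.93174329e-01  1.16637317e-01  5.32820249e-06 -6.98320338e-04] [ 0.12160632 -0.51038441  0.2556978 ]
```

View pics/top0.png

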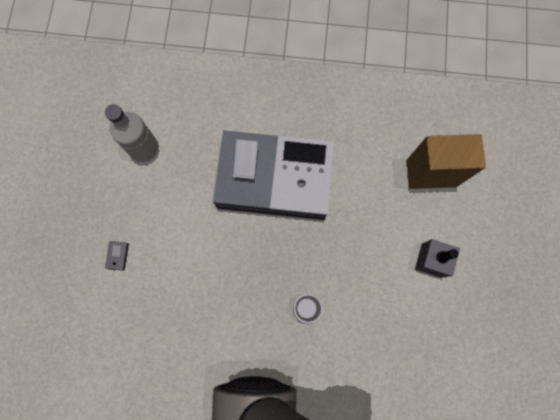

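View pics/side0.png

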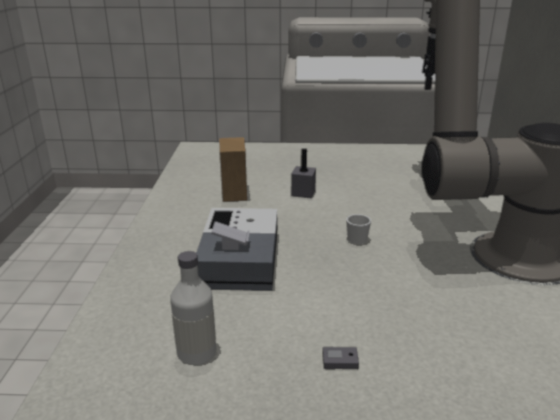

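Top view: the terminal is centred at about (275,173), its hole at (302,183) and the cradle at (245,160). The key is at (117,256), the holder with stylus at (438,259) and the cup at (308,308). The side view agrees, showing the key at (341,357) and the stylus at (304,160). Next I measure these with masks and depth.

```bash
cat > h.py <<'E'
import numpy as np,cv2
from workcell import r,optics,command_gripper
def ray(n,uv,z):
    m=optics.camera_model(n);R,t,K=m["R"],m["t"],m["K"]
    c=-R.T@t; uv=np.atleast_2d(uv).astype(float)
    d=(R.T@np.linalg.inv(K)@np.c_[uv,np.ones(len(uv))].T).T
    return c+d*((z-c[2])/d[:,2])[:,None]
def cloud(n,d):
    m=optics.camera_model(n);v,u=np.mgrid[:420,:560]
    X=(np.linalg.inv(m["K"])@np.stack([u.ravel()*d.ravel(),v.ravel()*d.ravel(),d.ravel()])).T
    X=(X-m["t"])@m["R"]; X[d.ravel()==0]=np.nan
    return X.reshape(420,560,3)
def rect(xy): # centre mm, sides mm, angle deg of long side
    (c,s,a)=cv2.minAreaRect((np.asarray(xy)[:,:2]*1000).astype(np.float32))
    if s[0]<s[1]: s=s[::-1];a+=90
    return np.round(c,1),np.round(s,1),round((a+90)%180-90,1)
def blob(mask,box):
    x0,y0,x1,y1=box; M=np.zeros(mask.shape,np.uint8); M[y0:y1,x0:x1]=mask[y0:y1,x0:x1]
    n,l,s,c=cv2.connectedComponentsWithStats(M); i=1+np.argmax(s[1:,4]); k=cv2.findContours((l==i).astype(np.uint8),0,1)[0][0][:,0]
    return k,s[i],c[i]
E
python3 - <<'E'
from h import *
f=np.load("top0.npz");p,d=f["p"],f["d"];C=cloud("top",d);Z=C[...,2]
g=p.mean(2)
print("counter z",np.nanmedian(Z[300:340,100:250]),"plate z",np.nanmedian(Z[195:205,285:320]),"key z",np.nanmedian(Z[252:260,113:121]),"holder z",np.nanmedian(Z[255:270,425:435]))
with np.errstate(all='ignore'):
  for nm,box,lo,hi in(("term",(200,120,345,225),.055,.08),("cradle",(200,120,345,225),.085,.14),("key",(95,230,140,280),.008,.03),("holder",(410,230,475,285),.06,.078)):
    k,s,c=blob(((Z>lo)&(Z<hi)).astype(np.uint8),box); W=C[k[:,1],k[:,0]]
    print(nm,"depth",rect(W),s.tolist(),np.nanmedian(W[:,2]).round(4))
# colour
k,s,c=blob((g<70).astype(np.uint8),(95,230,140,280)); print("key col",s.tolist(),rect(ray("top",k,.016)))
k,s,c=blob((g>105).astype(np.uint8),(268,130,340,220));w=rect(ray("top",k,.07)); print("plate",s.tolist(),w)
k,s,c=blob((g<85).astype(np.uint8),(294,176,311,191)); print("hole",s.tolist(),c,ray("top",c,.07).round(4))
k,s,c=blob((g>110).astype(np.uint8),(228,132,262,184)); print("bed",s.tolist(),rect(ray("top",k,.105)))
k,s,c=blob((g<25).astype(np.uint8),(440,245,460,262)); print("cap",s.tolist(),c)
s0=np.load("side0.npz");gs=s0["p"].mean(2);
k,s,c=blob((gs<75).astype(np.uint8),(315,340,365,375)); print("key side",s.tolist(),rect(ray("side",k,.016)))
a=cv2.resize(p[235:285,405:475][:,:,::-1],None,fx=5,fy=5,interpolation=2);b=cv2.resize(p[125:225,205:345][:,:,::-1],None,fx=5,fy=5)
c=cv2.resize(p[230:280,90:160][:,:,::-1],None,fx=5,fy=5,interpolation=2)
cv2.imwrite("pics/c1.png",np.hstack([np.vstack([a,c]),cv2.resize(b,(450,500))]))
E
```

```text
counter z 0.001012800800970738 plate z 0.07081134581897336 key z 0.0169944266148555 holder z 0.0704667384875597
term depth (array([647.8,  36.1]), array([240.4, 161.8]), 89.9) [213, 130, 121, 86, 7535] 0.0697
cradle depth (array([656.2,  96. ]), array([74. , 44.2]), -0.1) [233, 139, 25, 40, 810] 0.1043
key depth (array([440.1, 356.9]), array([60.3, 40.8]), 0.5) [105, 241, 24, 30, 542] 0.0157
holder depth (array([ 503.4, -324.2]), array([61.6, 60.8]), 77.6) [423, 239, 37, 37, 766] 0.0706
key col [123, 244, 5, 26, 47] (array([439.2, 336.3]), array([54.2,  3.9]), 1.0)
plate [268, 130, 72, 90, 4849] (array([649., -28.]), array([195.4, 153.2]), 6.2)
hole [298, 180, 7, 4, 18] [301.16666667 181.33333333] [[ 0.6315 -0.0237  0.07  ]]
bed [232, 139, 27, 40, 863] (array([658.4,  97.3]), array([82.4, 48. ]), 0.4)
cap [440, 250, 17, 12, 127] [446.7480315  255.51968504]
key side [324, 363, 34, 6, 203] (array([443.5, 382.4]), array([56.2, 11.7]), 2.0)
```

View pics/c1.png

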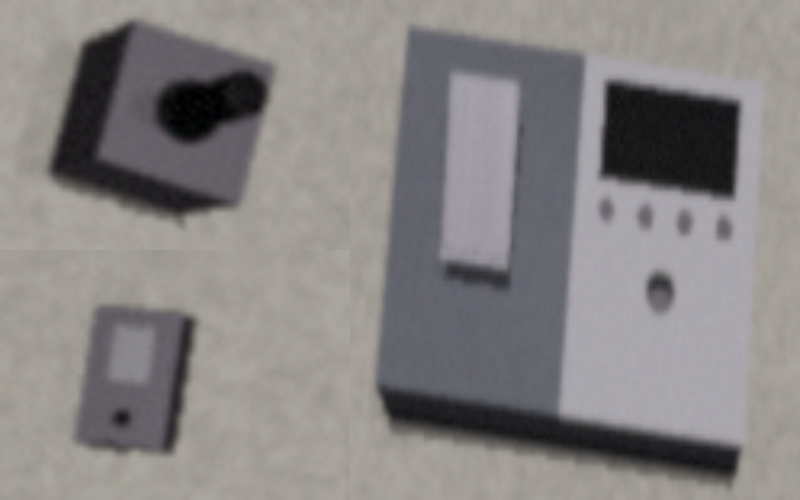

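Depth matches the given sizes: terminal at (0.648, 0.036) with yaw 0, cradle centre at (0.656, 0.096), key at (0.440, 0.357) with yaw 0.5°, and holder at (0.503, -0.324). The crop shows the stylus leaning in perspective only, the hole at about (660,292), and the contact patch on top of the key. I pick the key up now.

Run:
```python
from h import *
q=[1,0,0,0]
print(r.tip_extent)
r.reach([.440,.357,.12],q)
r.move_straight([.440,.357,.031],q,speed=.12,max_force=15)
print(r.read_state()["eef_pos"],r.read_state()["time_s"])
command_gripper(.0,60)
s=r.read_state();print(s["grip_width"],s["contact_force"].round(1) if hasattr(s["contact_force"],'round') else s["contact_force"])
r.move_straight([.440,.357,.20],speed=.2)
s=r.read_state();print(s["grip_width"],s["time_s"],s["eef_pos"],s["joint_positions"])
from scipy.spatial.transform import Rotation as R
t=np.radians(20); M=np.c_[[np.cos(t),0,np.sin(t)],[0,-1,0],[np.sin(t),0,-np.cos(t)]]
qt=R.from_matrix(M).as_quat();print(qt,r.solve_ik([.62,.096,.2],qt))
for n in("side","top"):
    p,d=optics.get_image(n); cv2.imwrite(f"pics/{n}1.png",p[:,:,::-1]); np.savez(f"{n}1.npz",p=p,d=d)
a=cv2.imread("pics/side1.png");cv2.imwrite("pics/s1.png",cv2.resize(a[120:420,200:500],(600,600)))
```

```text
0.025
[0.44050453 0.35725924 0.03163619] 4.2583
0.03787974935442284 [-0.4  0.2  5.9]
0.038437511728682046 5.75 [0.43936184 0.35658912 0.19870327] [ 5.46360117e-01  4.67491474e-01  1.49407087e+00 -2.45320626e-05
  1.18250637e+00  2.11717473e+00]
[0.98480775 0.         0.17364818 0.        ] [ 0.03747583  0.42198592  1.6195035  -0.01877343  0.75135098  1.61973377]
```

View pics/s1.png

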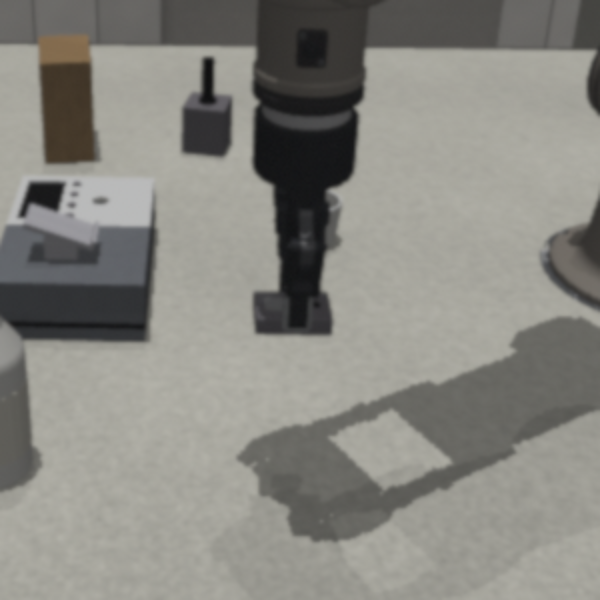

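The key is held level, centred between the pads, at about (292,313) in the crop. Now I place it on the bed along the bed's normal, with a force guard.

Run:
```python
from h import *
t=np.radians(20); ex=np.array([np.cos(t),0,np.sin(t)]); zt=np.array([np.sin(t),0,-np.cos(t)])
qt=[np.cos(t/2),0,np.sin(t/2),0]
C=np.array([.6575,.096,.105]); P=C-.0015*ex-.0316*zt
r.reach(P-.06*zt,qt)
s=r.read_state();print(s["time_s"],s["eef_pos"]-(P-.06*zt),s["grip_width"])
hit=r.move_straight(P-.01*zt,qt,speed=.1)
hit=r.move_straight(P+.005*zt,qt,speed=.03,max_force=4)
s=r.read_state();print(hit,s["time_s"],"past",(s["eef_pos"]-P)@zt*1e3,"along",(s["eef_pos"]-P)@ex*1e3,s["contact_force"])
p,d=optics.get_image("side"); cv2.imwrite("pics/s2.png",cv2.resize(p[160:310,150:350,::-1],(800,600)))
```

```text
7.0667 [-3.03942856e-04  9.72882431e-04 -9.64666225e-05] 0.037803122945857706
True 8.1333 past 0.37724678046268445 along 0.4566942700694803 [-1.99438508  0.10237486  5.71242288]
```

View pics/s2.png

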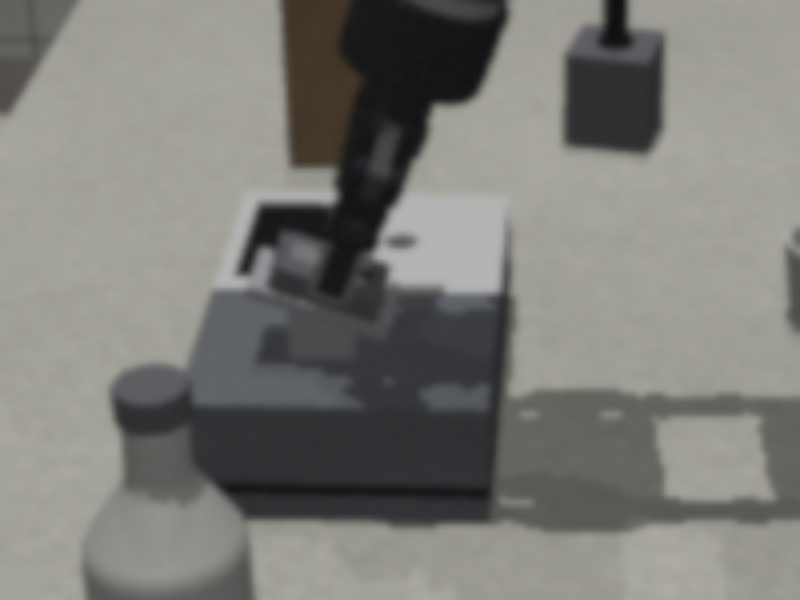

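The key lies flat on the bed: contact came within 0.4 mm of the expected depth, and in the crop it sits around (330,280) parallel to the bed. I release it and go above the stylus.

Run:
```python
from h import *
t=np.radians(20); zt=np.array([np.sin(t),0,-np.cos(t)])
command_gripper(.06,60); r.hold(.2)
p0=np.array(r.read_state()["eef_pos"])
r.move_straight(p0-.1*zt,speed=.12)
r.reach([.503,-.324,.23],[1,0,0,0])
print(r.read_state()["time_s"],r.read_state()["joint_positions"])
for n in("side","top"):
    p,d=optics.get_image(n); np.savez(f"{n}3.npz",p=p,d=d); cv2.imwrite(f"pics/{n}3.png",p[:,:,::-1])
    C=cloud(n,d);Z=C[...,2]
    m=(abs(C[...,0]-.658)<.06)&(abs(C[...,1]-.096)<.045)&(Z>.095)
    e=C[m]; u=(e-[.658,.096,.105])
    b=np.c_[u@[np.cos(t),0,np.sin(t)],u[:,1],u@-zt]*1e3
    k=b[(b[:,2]>11)&(b[:,2]<22)]; print(n,len(k),"key top mm",np.percentile(k,[2,50,98],axis=0).round(1).tolist(), rect(k/1000))
    A=np.c_[k[:,:2],np.ones(len(k))]; print("plane",np.linalg.lstsq(A,k[:,2],rcond=None)[0].round(3))
    with np.errstate(all='ignore'):
        st=C[(abs(C[...,0]-.503)<.03)&(abs(C[...,1]+.324)<.03)&(Z>.085)&(Z<.128)]
    if len(st): print("stylus",len(st),np.percentile(st,[2,50,98],axis=0).round(4).tolist())
a=cv2.imread("pics/side3.png")[130:280,180:380];b=cv2.imread("pics/top3.png")[120:230,200:347]
cv2.imwrite("pics/c3.png",np.hstack([cv2.resize(a,(400,300)),cv2.resize(b,(400,300))]))
```

```text
11.3083 [-6.98585935e-01  4.96808868e-01  1.35357808e+00  3.75470357e-04
  1.29125751e+00  8.70897231e-01]
side 346 key top mm [[-25.5, -18.4, 11.8], [3.2, 5.9, 17.5], [31.3, 22.3, 20.2]] (array([2.7, 1.8]), array([59.7, 46. ]), -0.8)
plane [-3.0000e-03 -6.6000e-02  1.7541e+01]
stylus 89 [[0.4996, -0.3252, 0.0862], [0.508, -0.3175, 0.1043], [0.5164, -0.3123, 0.1253]]
top 593 key top mm [[-30.0, -19.9, 13.3], [-1.2, -0.7, 16.6], [27.3, 18.6, 19.6]] (array([-1.5, -0.4]), array([59.7, 40.2]), 0.6)
plane [ 5.0000e-03 -1.0000e-03  1.6546e+01]
stylus 71 [[0.4946, -0.3265, 0.0874], [0.5001, -0.3169, 0.1072], [0.5099, -0.3151, 0.1267]]
```

View pics/c3.png

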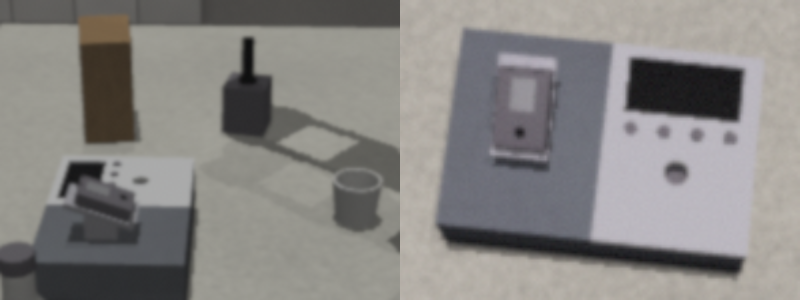

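The key rests on the bed, flat to within 0.3°, with its centre at (-1.5, -0.4) mm in the bed frame. In the crop it is at (522,105), with bare bed all round it. The stylus is upright at (247,60) and measures about (0.503, -0.324). I grasp it, lift it, and measure its shaft in both views above the aperture.

Run:
```python
from h import *
q=[1,0,0,0]
r.move_straight([.503,-.324,.113],q,speed=.15,max_force=15)
command_gripper(0,100)
s=r.read_state();print(s["time_s"],s["eef_pos"],s["grip_width"],s["contact_force"])
z0=s["eef_pos"][2]
r.move_straight([.503,-.324,z0+.16],speed=.15)
r.reach([.628,-.024,z0+.15],q)   # tip at ~.155
s=r.read_state();print(s["time_s"],s["eef_pos"],s["grip_width"],s["contact_force"],s["joint_positions"])
for n in("side","top"):
    p,d=optics.get_image(n); np.savez(f"{n}4.npz",p=p,d=d); cv2.imwrite(f"pics/{n}4.png",p[:,:,::-1])
    C=cloud(n,d)
    with np.errstate(all='ignore'):
      for lo,hi in((.075,.1),(.1,.13),(.13,.15),(.15,.17),(.17,.19),(.19,.21),(.21,.225)):
        st=C[(abs(C[...,0]-.628)<.04)&(abs(C[...,1]+.024)<.04)&(C[...,2]>lo)&(C[...,2]<hi)]
        if len(st): print(n,lo,len(st),np.percentile(st,[2,50,98],axis=0).round(4).tolist())
a=cv2.imread("pics/side4.png")[90:270,160:340];b=cv2.imread("pics/top4.png")[100:250,225:375]
cv2.imwrite("pics/c4.png",np.hstack([cv2.resize(a,(400,400)),cv2.resize(b,(400,400))]))
```

```text
12.8167 [ 0.50328805 -0.32412648  0.11387114] 0.015731673632833582 [-1.35861937  1.13313091  6.05258787]
15.275 [ 0.62789129 -0.02526592  0.26381573] 0.01624407580908705 [ 0.20237856 -0.48595102 -0.48947338] [-1.61831827e-01  5.31595000e-01  1.20068605e+00 -5.82773636e-04
  1.40939470e+00  1.41023215e+00]
side 0.075 64 [[0.5907, -0.0602, 0.075], [0.6246, -0.0315, 0.0754], [0.6667, 0.0145, 0.0775]]
side 0.15 17 [[0.6278, -0.0263, 0.1599], [0.6302, -0.0234, 0.1632], [0.6348, -0.0189, 0.169]]
side 0.17 28 [[0.6276, -0.0289, 0.1707], [0.6316, -0.0219, 0.1792], [0.6344, -0.0188, 0.1894]]
side 0.19 24 [[0.6287, -0.0266, 0.1915], [0.6312, -0.0224, 0.1999], [0.6336, -0.0169, 0.2088]]
side 0.21 22 [[0.6254, -0.0268, 0.2102], [0.6314, -0.0219, 0.2165], [0.6386, -0.013, 0.2248]]
```

View pics/c4.png

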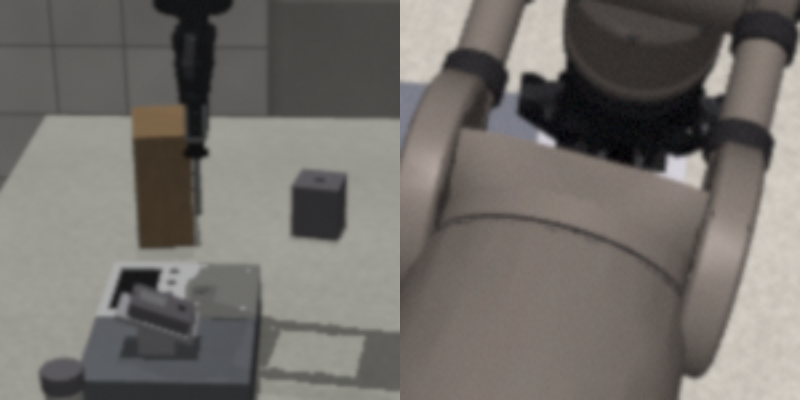

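The shaft hangs vertically (about (197,185) in the crop) and the holder is empty. In the side view the shaft's axis is at x ≈ 0.631. The top view is blocked by the arm, so I compare shaft and hole within the same side camera.

Run:
```python
from h import *
for n,box in(("side",(238,205,262,230)),("top",(294,176,311,191))):
    f=np.load(n+"3.npz");g=f["p"].mean(2);C=cloud(n,f["d"])
    x0,y0,x1,y1=box; sub=g[y0:y1,x0:x1]; th=(np.median(sub)+sub.min())/2
    k,s,c=blob((g<th).astype(np.uint8),box); print(n,th,s.tolist(),c,ray(n,c,.07).round(4), rect(ray(n,k,.07)))
    Z=C[...,2]
    with np.errstate(all='ignore'):m=(abs(Z-.072)<.006)&(abs(C[...,0]-.648)<.1)&(abs(C[...,1]-.036)<.14)
    print(np.median(Z[m]),rect(C[m]))
g=np.load("side4.npz")["p"].mean(2).astype(int);print(g[180:188,236:262])
```

```text
side 109.0 [238, 224, 9, 6, 42] [241.5        227.07142857] [[0.6472 0.0062 0.07  ]] (array([646.4,   3.3]), array([25.2, 18.1]), -83.7)
0.07337542499964822 (array([651.6,  36.6]), array([245.9, 160.7]), -90.0)
top 123.83333333333333 [298, 180, 8, 7, 41] [301.12195122 182.68292683] [[ 0.6285 -0.0239  0.07  ]] (array([628.9, -23.6]), array([13.8, 13.6]), -38.2)
0.07073212005872712 (array([647.8,  36. ]), array([240.1, 162.1]), 89.9)
[[ 51  52  51  52  52  52  52  51  52  62  79  72  60  67 100 135 150 153
  153 152 152 152 152 153 153 153]
 [ 52  52  52  52  51  51  51  52  51  61  77  73  61  67 100 135 150 153
  152 152 152 152 152 153 153 153]
 [ 51  52  53  52  52  51  50  50  51  58  72  71  63  68 101 136 150 152
  152 152 152 152 152 152 152 153]
 [ 52  52  52  53  51  49  50  51  50  56  67  71  64  68  99 134 149 152
  151 151 151 151 151 151 152 151]
 [ 52  51  52  52  51  51  50  51  50  55  66  71  64  66  94 131 148 151
  151 151 151 151 151 151 151 152]
 [ 51  51  50  51  51  50  51  51  52  55  63  66  63  66  94 131 148 151
  151 152 152 151 151 151 151 152]
 [ 51  50  50  51  50  50  51  52  53  52  61  68  73  87 113 139 150 152
  152 153 153 152 151 151 151 152]
 [ 51  52  50  51  51  51  51  52  52  54  63  78  94 119 139 150 153 154
  153 153 153 153 152 153 152 153]]
```

Relative to the terminal, the shaft is at (-20, about -61) mm, which matches the aperture at (-20, -60). Everything agrees within 2 mm and the hole leaves ±5 mm, so I insert and press with force guards.

Run:
```python
from h import *
q=[1,0,0,0];xy=[.628,-.0242]
def st(l):
    s=r.read_state();print(l,round(s["time_s"],2),np.round(s["eef_pos"],4),np.round(s["contact_force"],2),round(s["grip_width"],4));return s
r.move_straight(xy+[.195],q,speed=.1); st("above")
h=r.move_straight(xy+[.162],q,speed=.04,max_force=4); s=st(f"in hit={h}")
if not h:
    for z in np.arange(.160,.1445,-.002):
        h=r.move_straight(xy+[z],q,speed=.02,max_force=9); s=st(f"{z:.3f} {h}")
        if h or s["contact_force"][2]>9: break
```

```text
above 16.22 [ 0.6284 -0.0243  0.1957] [-0.53 -0.54 -0.67] 0.0158
in hit=False 17.19 [ 0.6282 -0.0242  0.1623] [-0.45 -0.49 -1.38] 0.016
0.160 False 17.44 [ 0.628  -0.0242  0.16  ] [ 0.37 -0.42 -0.69] 0.0157
0.158 False 17.69 [ 0.6279 -0.0242  0.1578] [-0.47 -1.46 -0.92] 0.0158
0.156 False 17.94 [ 0.6282 -0.0242  0.1562] [ 0.31 -0.13  1.71] 0.0157
0.154 False 18.19 [ 0.6282 -0.0243  0.1542] [1.37 0.22 1.8 ] 0.0155
0.152 False 18.44 [ 0.6282 -0.0242  0.1521] [0.78 0.74 3.57] 0.0161
0.150 False 18.69 [ 0.6282 -0.0242  0.1501] [-0.07  0.33  3.54] 0.0154
0.148 False 18.94 [ 0.6283 -0.0242  0.1487] [0.32 0.39 7.75] 0.0156
0.146 False 19.19 [ 0.6287 -0.0242  0.1484] [-2.66  0.55 15.77] 0.0159
```

The force profile fits the button: first contact at 0.157, about 5 N over 8 mm, then the hard stop at 0.1485. I ease the push slightly, do a final check and hand in.

Run:
```python
from h import *
r.move_straight([.628,-.0242,.1475],[1,0,0,0],speed=.02); r.hold(.7)
for i in range(3):
    s=r.read_state();print(round(s["time_s"],2),np.round(s["eef_pos"],4),np.round(s["contact_force"],2),round(s["grip_width"],4)); r.hold(.15)
p,d=optics.get_image("side"); cv2.imwrite("pics/s5.png",cv2.resize(p[110:290,140:380,::-1],(800,600)))
```

```text
20.14 [ 0.6284 -0.0242  0.1487] [-1.9   0.11  9.33] 0.0157
20.29 [ 0.6284 -0.0242  0.1487] [-1.13 -0.77 10.44] 0.0162
20.44 [ 0.6284 -0.0242  0.1487] [-0.64  0.65  9.61] 0.0158
```

View pics/s5.png

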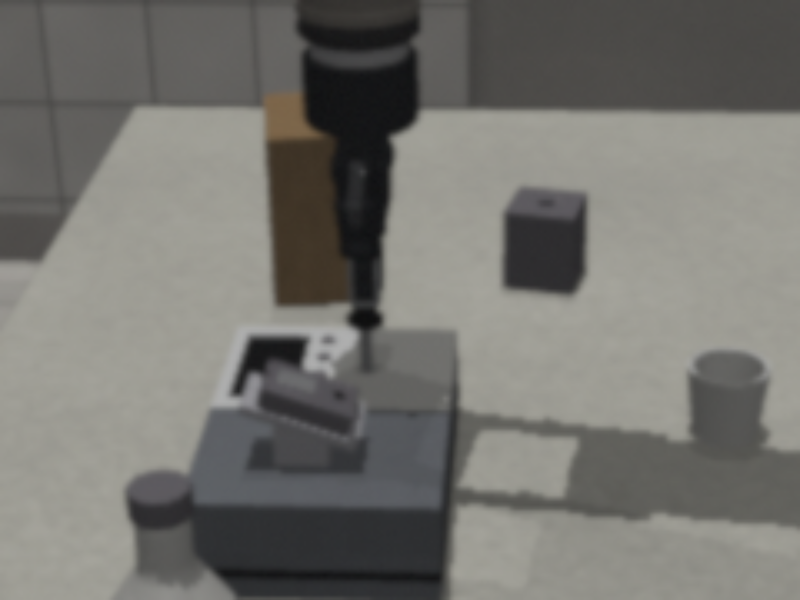

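The shaft goes into the hole at (367,370), the flange is well clear of the plate, and the key still lies flat on the cradle at (312,395). The cup, the carton and the bottle stand where they were.

```bash
python3 -c "
from workcell import r
r.finish_job(); print(r.read_state()['time_s'])"
```

```text
the job is handed in; nothing more can be done
the job is handed in; nothing more can be done
```

The job is handed in: the service key lies released on the cradle, and the arm is still holding the stylus on the pressed reset button. The clock read about 20.6 s at the last checks, against the 64 s limit.

- **Key:** After release, the top-view depth put its centre 1.5 mm down the slope and 0.4 mm to the side of the bed's centre. It was flat to within 0.3° and turned 0.6°. The last side picture shows it still there.
- **Button:** The force rose from about 1.7 N shortly after first contact to a hard stop about 8 mm lower. I then held it on the stop with a steady push of about 10 N. The button's travel can't be read directly, so this comes from the force and height readings.
- **Bystanders:** I never touched the bottle, carton or cup, and the last side picture shows them standing as before.
- **Disagreements:** The side camera read positions about 4 mm off in x and 3 mm high compared with the top camera. My colour-mask search for the hole in the side view also missed it. I aligned the stylus relative to the terminal within the side view instead, and it went in without touching the hole's edge.

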